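# Nest the plaster mould sections in their casting tray

### The job

Pack the two matching plaster mould sections into the stepped plywood casting tray: the fork-shaped section with the wide slot in the tray's wide end, and the T-shaped section with the narrow stem in its narrow end, its stem inside the fork's slot. Both must lie flat on the tray floor, released; plaster chips, so set them down and do not drop them.

Things in the scene. Friction and masses are not known exactly. Their poses are not given: they have to be found in the camera images.
- tray: Plywood tray fixed to the table, 164 (x) by 146 (y), 30 high, floor 8 thick (mm). Origin: centre of underside, z up. Stepped inside: wide end 126 across from x -72 to 24, narrow end 96 across from x 24 to 72. Seats, 8 mm spare all round: fork origin at x -24, T origin at x 44, both y 0, z 8, their axes pointing as the tray's.
- fork: White plaster fork (U), 80 (x) by 110 (y), 40 high (mm), 0.36 kg. Origin: centre of outline, underside, z up. Slot 46 wide, 40 deep, opens to +x (the lookalike's slot is 18 wide). On top, at y 0, a wooden grip rib along x: 18 wide (y), 38 long, centred at x -20, from 40 to 85 above the underside; pinch it from above across y.
- tee: White plaster T, 40 high (mm), 0.24 kg: bar 40 (x) by 80 (y), stem 30 wide reaching 34 from the bar to -x (the lookalike's stem is 62 wide). Origin: centre of the bar's underside, z up. On top, at y 0, a wooden grip rib along x: 18 wide (y), 50 long, centred at x -14, from 40 to 85 above the underside; pinch it from above across y.
Not all that is in view belongs to the job. Leave any pink or yellow look-alike of the fork alone.

How it is judged:
By the outcome, as a careful person would: the job done as asked, in the order asked, and still so for the second after the job is handed in, with the robot touching nothing.
It also fails if it takes over 54 s, if anything falls off the work surface, if the arm or the gripper's body presses on something with over 40 N, if the wrist force passes 120 N, or if a joint passes its speed limit or range.

### The arm

A 6-joint arm with a two-finger parallel gripper is mounted at the origin on the work surface. World frame = base frame: x ahead of the robot, y to its left, z up, the work surface at z = 0. Lengths are in m, angles in rad, forces in N, time in s.
With the tool pointing down it reaches from about 0.425 to 0.95 m from the base axis. Payload 3.5 kg.
Tool frame: the origin (TCP) lies midway between the tips of the shut fingers; the grasp point (between the pads) lies 19 mm behind it; z points along the fingers, y is the line along which they close (so a half turn about z gives the same grasp; the last joint's range is limited). The gripper opens to 85 mm and grips with 20 to 120 N. Pads are 22 mm wide; open, the fingers measure 114 mm over their backs; the gripper's body (76 mm by 85 mm) begins 54 mm behind the grasp point. The pads swing forward as they close: fully open they stand 13 mm farther back than shut.
Start: joints at [-1.29, 0.286, 1.577, -0, 1.279, -0.15], TCP at [0.282, -0.613, 0.197] pointing down, gripper open.
Joint ranges: [-2.77, 2.77], [-0.9, 2.22], [0.21, 2.48], [-1.53, 4.67], [0.24, 2.81], [-2.84, 2.84]. Speed limits (rad/s): [2.79, 2.79, 3.14, 3.14, 3.14, 3.14].

### API

Orientations are given as a unit quaternion [x, y, z, w].
In Python, from plant import * gives the robot as it stands.
- The arm moves only by the tool move_arm, never from a script. Its argument "moves" is a list of rows, each a list of 3 entries, a list of its own where there are three numbers: the opening, from 0 (shut) to 1 (fully open), then the shift along the tool's x, y, z in m, then the turn, a rotation vector about the tool's x, y, z in rad. A call has exactly 10 rows; each row shifts and turns the commanded pose from where the row before left it, along the tool's axes as they then stand; what a row does not reach is not made up. A row lasts 1/12 s, in which the tool goes at most 41.7 mm and 7.16 degrees, less where a joint would pass 70% of its speed; a pose out of reach is approached as far as the arm can. A call is refused whole if a number of a shift passes 0.0417 or a number of a turn 0.125, either way. A call with a gripper value outside its range is refused whole. The fingers move at their own pace and stop on an object; "grip_force" is the grip in N (left out, the last holds). Time passes only in rows, so rows that do not move let the fingers close, or fill a call up. It gives the time, the measured TCP pose, the force, the opening and the grip force at its end, in the units of the state.
- get_state(): the state, without advancing time (a new reading comes with each control period).
- read_camera(name): name is "side" or "top"; returns the picture (420x560x3 uint8, red, green, blue); there is no depth.
- camera_params(name): a dict with "fx", "fy", "cx", "cy" (pixels), "k1" (the pictures are not rectified: a ray, as slopes to the right and down, at radius r is drawn at 1 + k1 r^2 times it, then the intrinsics apply), "rvec" (rotation vector, rad) and "tvec" (3), from world to camera coordinates, as OpenCV has them. Camera axes: x right, y down, z forward; pixel columns grow to the right and rows downward; lengths in m; the calibration is good to about 2 mm. A picture is of the moment at which its call begins. camera_params takes no time and is no camera call.
- sign_off(): hands the job in; it is judged then, once.
The state is a dict: "time": time; "qpos": joint angles; "dq": joint speeds; "joint_efforts": joint torques, N m; "eef_pos": TCP position; "tcp_rot": TCP orientation; "contact_force": force on the tool from outside, world axes, zero at the start; "wrist_torque": the same for the moment, N m; "opening": opening from 0.0 (shut) to 1.0 (fully open); "finger_force": force on a finger pad.
Only numpy, scipy, OpenCV 4.12 (cv2) and the standard library are available. Lean on these libraries where they do the work, as an engineer would, in place of code of your own. Each camera call takes 0.05 s, during which the arm holds its last target. There are 200 camera calls.

## Working session

There is one attempt and no reset: what is moved stays moved. The work goes in short steps, Python scripts to look and compute and a tool call to move; the robot and the scene stay as the last step left them, time stands still between calls to the robot, and variables do not carry over. Pictures are saved under pics/ and viewed, at most 10 in all, crops included, and the job is handed in when it is done.

Besides the shell and the picture viewer there is one more tool, called after "Emit:" by a JSON object that holds its "name" and its "arguments", one argument or row to a line. move_arm: Moves the arm, as the interface text tells. Its arguments: {"type":"object","properties":{"moves":{"type":"array"},"grip_force":{"type":"number"}},"required":["moves"]}

```bash
mkdir -p pics; ls; python3 - <<'E'
from plant import *
import cv2
for n in("top","side"):
    cv2.imwrite(f"pics/{n}0.png",read_camera(n)[:,:,::-1]); print(n,camera_params(n))
s=get_state();print(s)
E
```

```text
pics
top {'fx': 531.8765002249282, 'fy': 531.8765002249282, 'cx': 282.5988553507106, 'cy': 212.27981024959965, 'k1': -0.19486110608960203, 'rvec': array([ 2.13637967, -2.17064337,  0.09534559]), 'tvec': array([-0.00973144,  0.44790399,  1.35041683])}
side {'fx': 481.48032885348573, 'fy': 481.48032885348573, 'cx': 283.62163277663217, 'cy': 203.91505988491474, 'k1': -0.07229485330238905, 'rvec': array([ 0.75783896, -2.51963185,  1.16100162]), 'tvec': array([0.34781524, 0.19574995, 0.81294168])}
{'time': 0.1, 'qpos': array([-1.29000389e+00,  2.87106854e-01,  1.57804380e+00, -2.87552243e-05,
        1.27858633e+00, -1.49995195e-01]), 'dq': array([ 1.50948019e-03, -1.74686176e-03, -2.16063887e-03,  2.73363546e-04,
        2.53174190e-04,  2.68009441e-05]), 'joint_efforts': array([ 8.51411405e-04, -4.07298267e+01, -2.93701494e+01, -1.55316202e-04,
        3.42948013e-03,  1.83435547e-07]), 'eef_pos': array([ 0.28170597, -0.61266903,  0.19575857]), 'tcp_rot': array([ 9.76890849e-01,  2.13736099e-01, -8.38025414e-05, -1.06897553e-03]), 'contact_force': array([-0.02559741, -0.00882358, -0.56939364]), 'wrist_torque': array([-0.0025972 , -0.02433053,  0.02539965]), 'finger_force': 0.0, 'opening': 0.9980057734139796}
```

View pics/top0.png

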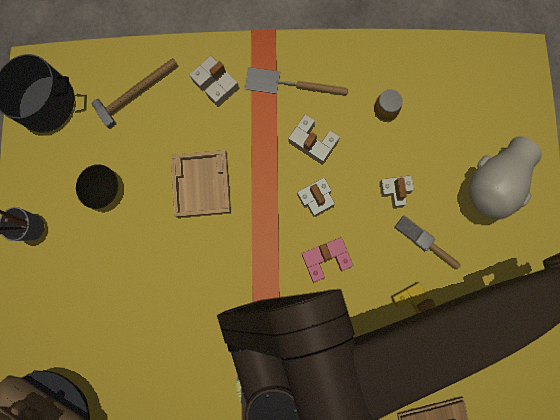

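View pics/side0.png

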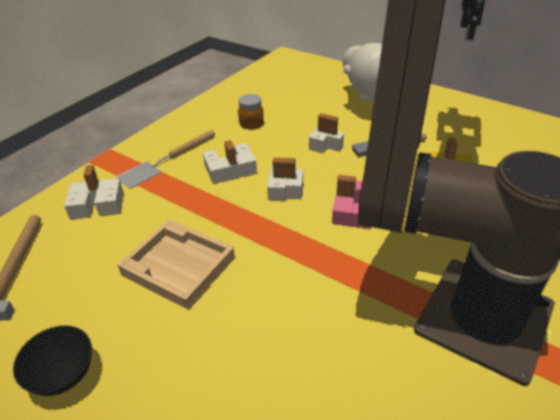

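Candidates in the top view are:
- **White forks:** (214,80), which looks narrow-slotted, and (314,139), which looks wide-slotted.
- **White Ts:** (317,197), which looks wide-stemmed, and (397,190), which looks narrow-stemmed.
- **Trays:** the stepped one at (201,184), plus a wooden thing at (432,410).

(314,139) and (397,190) fit the description. I'll confirm with one enlarged crop.

```bash
cat > h.py <<'E'
import numpy as np, cv2
from plant import *
from scipy.spatial.transform import Rotation as R
def px2w(n,uv,z):
    p=camera_params(n); uv=np.atleast_2d(np.array(uv,float))
    d=(uv-[p["cx"],p["cy"]])/[p["fx"],p["fy"]]
    s=d.copy()
    for _ in range(20): s=d/(1+p["k1"]*(s**2).sum(1,keepdims=True))
    M=cv2.Rodrigues(p["rvec"])[0]; c=-M.T@p["tvec"]
    r=np.c_[s,np.ones(len(s))]@M
    return (c+r*((z-c[2])/r[:,2])[:,None])[:,:2]
E
python3 - <<'E'
from h import *
im=cv2.imread("pics/top0.png")
def c(x,y,w=95,h=72): return cv2.resize(im[y:y+h,x:x+w],(400,300),interpolation=cv2.INTER_CUBIC)
cv2.imwrite("pics/crop1.png",np.vstack([np.hstack([c(170,45),c(268,103)]),np.hstack([c(275,160),c(350,155)])]))
cv2.imwrite("pics/crop2.png",cv2.resize(im[140:225,160:245],(595,595),interpolation=cv2.INTER_CUBIC))
for uv in [(214,80),(314,139),(317,197),(397,190),(201,184),(432,410)]: print(uv,px2w("top",uv,0.03))
E
```

```text
(214, 80) [[0.80977772 0.16309887]]
(314, 139) [[ 0.63911835 -0.10219533]]
(317, 197) [[ 0.4852727  -0.10639903]]
(397, 190) [[ 0.50024641 -0.31521903]]
(201, 184) [[0.52515135 0.19527156]]
(432, 410) [[-0.07108147 -0.3937648 ]]
```

View pics/crop1.png

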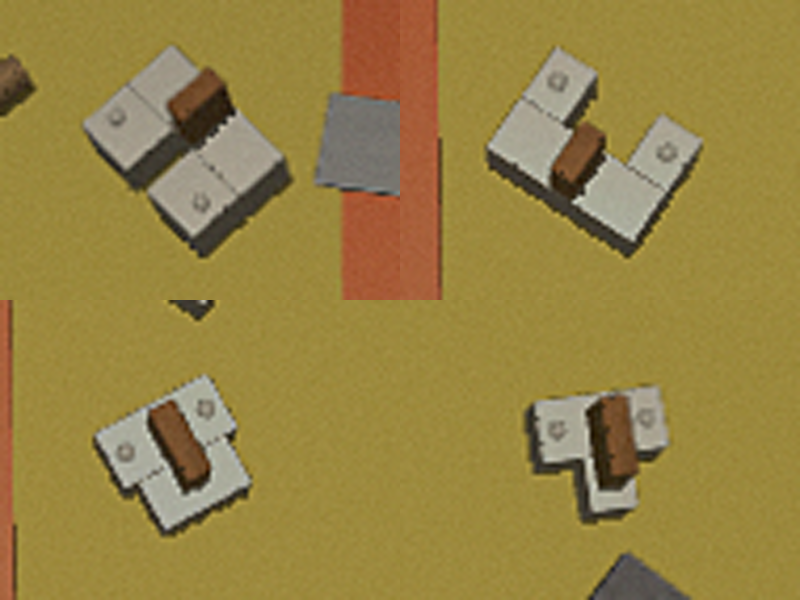

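View pics/crop2.png

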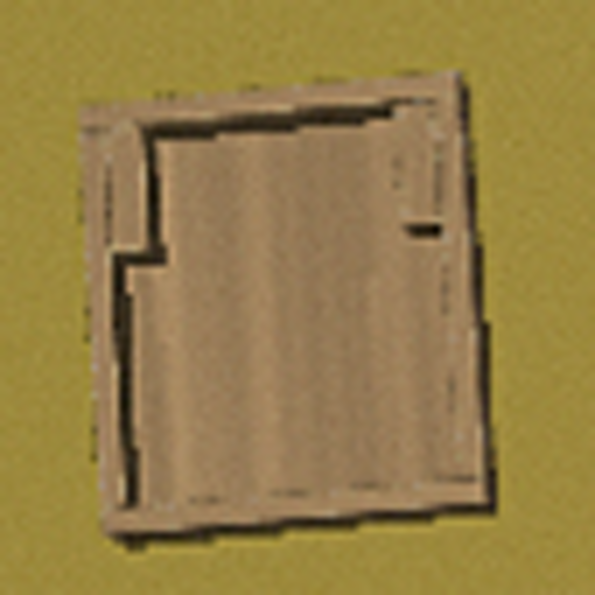

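The crop confirms it. The upper-right piece (314,139) is the wide-slot fork, opening up-right. The lower-right piece (397,190) is the narrow-stem T, with its stem pointing down. The tray's narrow end, where the step is, points up in the image. Next I'll measure poses.

```bash
python3 - <<'E'
from h import *
np.set_printoptions(precision=4,suppress=True)
im=cv2.imread("pics/top0.png"); hsv=cv2.cvtColor(im,cv2.COLOR_BGR2HSV)
print(hsv[120,300],hsv[150,300],hsv[185,200],hsv[139,309],hsv[188,395])
white=cv2.inRange(hsv,(0,0,125),(180,70,255))
brown=cv2.inRange(hsv,(0,90,45),(16,255,140))
wood=cv2.inRange(hsv,(5,40,95),(19,135,255))
def sub(m,x,y,w,h):
    o=np.zeros_like(m);o[y:y+h,x:x+w]=m[y:y+h,x:x+w]
    c=max(cv2.findContours(o,cv2.RETR_EXTERNAL,cv2.CHAIN_APPROX_NONE)[0],key=cv2.contourArea);return c
def rect(c,z,n):
    w=(px2w("top",c[:,0,:],z)*1000).astype(np.float32)
    r=cv2.minAreaRect(w);print(n,"rect",r)
    return w
f=sub(white,285,110,60,58);rect(f,.04,"fork")
print("poly",px2w("top",cv2.approxPolyDP(f,2,True)[:,0],.04))
t=sub(white,375,170,42,42);rect(t,.04,"tee")
print("poly",cv2.approxPolyDP(t,1.5,True)[:,0].tolist(),px2w("top",cv2.approxPolyDP(t,1.5,True)[:,0],.04))
rect(sub(brown,290,115,50,50),.085,"frib");rect(sub(brown,380,170,35,35),.085,"trib")
k=sub(wood,165,142,75,82);rect(k,.03,"tray")
print(cv2.approxPolyDP(k,2.5,True)[:,0].tolist(),px2w("top",cv2.approxPolyDP(k,2.5,True)[:,0],.03))
M=cv2.Rodrigues(camera_params("top")["rvec"])[0];print("cam",-M.T@camera_params("top")["tvec"])
v=np.hstack([cv2.resize(cv2.merge([m[a:a+80,b:b+80]]*3),(260,260),interpolation=0) for m,a,b in((white,100,275),(white,155,355),(wood,142,162))])
v2=np.hstack([cv2.resize(cv2.merge([brown[a:a+80,b:b+80]]*3),(260,260),interpolation=0) for a,b in((100,275),(155,355),(142,162))])
cv2.imwrite("pics/masks.png",np.vstack([v,v2]))
E
```

```text
[ 23 152 129] [ 25 188  72] [ 17 115 149] [ 14 157 120] [ 18 125  51]
fork rect ((623.1753540039062, -127.82442474365234), (43.28252410888672, 79.1086196899414), 54.3990592956543)
poly [[ 0.6574 -0.1467]
 [ 0.6256 -0.1197]
 [ 0.6338 -0.1095]
 [ 0.6048 -0.088 ]
 [ 0.5803 -0.1238]
 [ 0.6409 -0.1671]]
tee rect ((495.0318908691406, -303.965576171875), (74.2280044555664, 52.48602294921875), 9.018884658813477)
poly [[382, 179], [384, 193], [393, 192], [395, 204], [405, 204], [405, 198], [402, 201], [397, 201], [394, 192], [393, 181], [400, 177]] [[ 0.5281 -0.2752]
 [ 0.4914 -0.279 ]
 [ 0.4937 -0.3026]
 [ 0.4624 -0.3065]
 [ 0.462  -0.3326]
 [ 0.4776 -0.3333]
 [ 0.4699 -0.3251]
 [ 0.4701 -0.3121]
 [ 0.4936 -0.3052]
 [ 0.5224 -0.3038]
 [ 0.5327 -0.3226]]
frib rect ((619.8001708984375, -89.04303741455078), (21.764299392700195, 44.18959045410156), 55.889766693115234)
trib rect ((499.4607238769531, -317.1197509765625), (46.45026779174805, 18.386852264404297), 2.7775161266326904)
tray rect ((528.5732421875, 198.57781982421875), (163.87850952148438, 146.11058044433594), 3.760201930999756)
[[225, 150], [171, 157], [175, 215], [229, 211]] [[0.6145 0.1321]
 [0.5995 0.2765]
 [0.4448 0.2637]
 [0.4528 0.1217]]
cam [ 0.2951 -0.0466  1.3911]
```

View pics/masks.png

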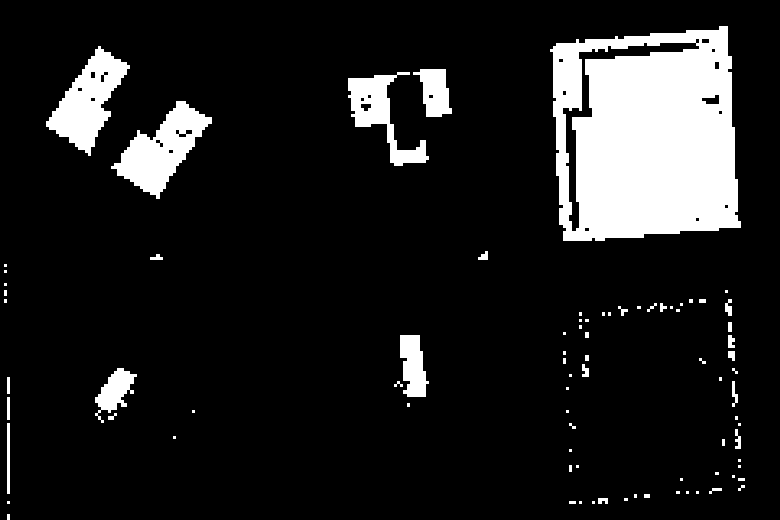

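The masks are clean. From them I'll compute precise poses and the first move.

```bash
cat >> h.py <<'E'
np.set_printoptions(precision=4,suppress=True)
def masks(im):
    hsv=cv2.cvtColor(im,cv2.COLOR_BGR2HSV)
    return cv2.inRange(hsv,(0,0,125),(180,70,255)),cv2.inRange(hsv,(0,90,45),(16,255,140))
def pts(m,x,y,w,h,z):
    o=cv2.findNonZero(m[y:y+h,x:x+w])[:,0]+[x,y]; return (px2w("top",o,z)).astype(np.float32)
def go(x,y,z,yaw):
    "tool-axis shift (world-level yaw of tool y mod pi) to bring TCP to x,y,z with tool y at yaw+90"
    s=get_state(); T=R.from_quat(s["tcp_rot"]); m=T.as_matrix()
    d=m.T@(np.array([x,y,z])-s["eef_pos"])
    cur=np.degrees(np.arctan2(m[1,1],m[0,1])); dy=(yaw+90-cur+90)%180-90
    print("t",round(s["time"],2),"pos",s["eef_pos"],"tilt",m[:,2],"shift mm",d*1000,"turn about tool z rad",-np.radians(dy),"q6",s["qpos"][5],"open",s["opening"],"F",s["contact_force"],"ff",s["finger_force"])
E
python3 - <<'E'
from h import *
im=cv2.imread("pics/top0.png");w,b=masks(im)
P=pts(w,287,112,56,55,.04); r=cv2.minAreaRect(P); print("fork",r)
T=pts(w,377,172,40,36,.04)
yaw=np.radians(5);o=np.array([.51,-.305])
for _ in range(4):
    ex=np.array([np.cos(yaw),np.sin(yaw)]);ey=np.array([-ex[1],ex[0]])
    L=(T-o)@np.c_[ex,ey]
    B=T[L[:,0]>L[:,0].max()-.033]; r=cv2.minAreaRect(B); 
    a=r[2] if r[1][0]<r[1][1] else r[2]-90
    yaw=np.radians(a); print("bar",r,a)
L=(T-o)@np.c_[ex,ey]; print("T x range",L[:,0].min(),L[:,0].max(),"y",L[:,1].min(),L[:,1].max())
S=L[L[:,0]<L[:,0].min()+.008];print("stem y",S[:,1].min(),S[:,1].max())
xo=(L[:,0].min()+L[:,0].max())/2+.017; yo=(L[:,1].min()+L[:,1].max())/2
print("T origin",o+xo*ex+yo*ey,np.degrees(yaw))
for n,roi in(("frib",(300,120,25,35)),("trib",(390,172,25,32))):
    print(n,cv2.minAreaRect(pts(b,*roi,.085)))
hs=cv2.cvtColor(im,cv2.COLOR_BGR2HSV);k=cv2.inRange(hs,(5,40,95),(19,135,255))
k=cv2.morphologyEx(k,cv2.MORPH_OPEN,np.ones((3,3)));Q=pts(k,165,142,75,82,.03);print("tray",cv2.minAreaRect(Q))
e=cv2.minAreaRect(Q);a=np.radians(4.3);A=np.array([[np.cos(a),-np.sin(a)],[np.sin(a),np.cos(a)]])
q=(Q-np.array(e[0],np.float32))@A
for i,sg in((0,1),(0,-1),(1,1),(1,-1)): # line per side, binned extremes
    j=1-i; bins=np.arange(-.06,.061,.006); X=[];Y=[]
    for c in bins:
        s=q[abs(q[:,j]-c)<.003,i]; X.append(c);Y.append(sg*(sg*s).max())
    print("side",i,sg,"slope deg",np.degrees(np.polyfit(X,Y,1)[0]),"med",np.median(Y))
E
```

```text
fork ((0.6418730616569519, -0.10127685964107513), (0.10875463485717773, 0.0788610503077507), 54.806602478027344)
bar ((0.5169556140899658, -0.31417036056518555), (0.03284671902656555, 0.07892442494630814), 5.151876926422119) 5.151876926422119
bar ((0.5169556140899658, -0.31417036056518555), (0.03284671902656555, 0.07892442494630814), 5.151876926422119) 5.151876926422119
bar ((0.5169556140899658, -0.31417036056518555), (0.03284671902656555, 0.07892442494630814), 5.151876926422119) 5.151876926422119
bar ((0.5169556140899658, -0.31417036056518555), (0.03284671902656555, 0.07892442494630814), 5.151876926422119) 5.151876926422119
T x range -0.050917175980485556 0.02252742280956429 y -0.049697071068830354 0.029704298840753592
stem y -0.026170756403174778 0.0027380782642364805
T origin [ 0.5137 -0.3147] 5.151876926422119
frib ((0.6198002696037292, -0.08904308080673218), (0.021764293313026428, 0.04418954998254776), 55.889854431152344)
trib ((0.49564293026924133, -0.31602761149406433), (0.02466428279876709, 0.05384232476353645), 79.97419738769531)
tray ((0.5284472703933716, 0.19843873381614685), (0.16356505453586578, 0.1461927890777588), 3.932708263397217)
side 0 1 slope deg 0.24681617028779898 med 0.0805277128874866
side 0 -1 slope deg 0.5733514404058696 med -0.08063286443269475
side 1 1 slope deg -0.4438072493873914 med 0.07182399499899454
side 1 -1 slope deg -1.1174227767974272 med -0.0710877789734413
```

```bash
python3 - <<'E'
from h import *
go(.33,-.40,.2,-35.2); go(.6255,-.0898,.2,-35.2)
s=get_state();print(R.from_quat(s["tcp_rot"]).as_matrix())
E
```

```text
t 0.1 pos [ 0.2817 -0.6127  0.1958] tilt [-0.0006  0.0021 -1.    ] shift mm [ 132.6921 -173.0795   -3.8348] turn about tool z rad 1.0451521541798876 q6 -0.14999519466547984 open 0.9980057734139796 F [-0.0256 -0.0088 -0.5694] ff 0.0
t 0.1 pos [ 0.2817 -0.6127  0.1958] tilt [-0.0006  0.0021 -1.    ] shift mm [ 530.731  -331.5381   -3.3815] turn about tool z rad 1.0451521541798876 q6 -0.14999519466547984 open 0.9980057734139796 F [-0.0256 -0.0088 -0.5694] ff 0.0
[[ 0.9086  0.4176 -0.0006]
 [ 0.4176 -0.9086  0.0021]
 [ 0.0003 -0.0021 -1.    ]]
```

Emit:
{"name": "move_arm", "arguments": {
  "moves": [
    [1, [0.022, -0.0288, 0], [0, 0, 0]],
    [1, [0.022, -0.0288, 0], [0, 0, 0]],
    [1, [0.022, -0.0288, 0], [0, 0, 0]],
    [1, [0.022, -0.0288, 0], [0, 0, 0]],
    [1, [0.022, -0.0288, 0], [0, 0, 0]],
    [1, [0.022, -0.0288, 0], [0, 0, 0]],
    [1, [0.033, -0.0132, 0], [0, 0, 0]],
    [1, [0.033, -0.0132, 0], [0, 0, 0]],
    [1, [0.033, -0.0132, 0], [0, 0, 0]],
    [1, [0.033, -0.0132, 0], [0, 0, 0]]
  ]
}}

```text
time: 0.93
eef_pos: [0.4281, -0.2964, 0.1968]
tcp_rot: [0.977, 0.214, -0.0, -0.0]
contact_force: [0.0, -0.2, 1.1]
opening: 1.002
finger_force: 0.0
```

Emit:
{"name": "move_arm", "arguments": {
  "moves": [
    [1, [0.033, -0.0132, 0], [0, 0, 0]],
    [1, [0.033, -0.0132, 0], [0, 0, 0]],
    [1, [0.033, -0.0132, 0], [0, 0, 0]],
    [1, [0.033, -0.0132, 0], [0, 0, 0]],
    [1, [0.033, -0.0132, 0], [0, 0, 0]],
    [1, [0.033, -0.0132, 0], [0, 0, 0]],
    [1, [0.033, -0.0132, 0], [0, 0, 0]],
    [1, [0.033, -0.0132, 0], [0, 0, 0]],
    [1, [0, 0, 0], [0, 0, 0]],
    [1, [0, 0, 0], [0, 0, 0]]
  ]
}}

```text
time: 1.77
eef_pos: [0.6237, -0.0903, 0.196]
tcp_rot: [0.977, 0.215, -0.001, -0.0]
contact_force: [-0.7, 0.3, 0.1]
opening: 1.002
finger_force: 0.0
```

Emit:
{"name": "move_arm", "arguments": {
  "moves": [
    [1, [0, 0, 0], [0, 0, 0.1045]],
    [1, [0, 0, 0], [0, 0, 0.1045]],
    [1, [0, 0, 0], [0, 0, 0.1045]],
    [1, [0, 0, 0], [0, 0, 0.1045]],
    [1, [0, 0, 0], [0, 0, 0.1045]],
    [1, [0, 0, 0], [0, 0, 0.1045]],
    [1, [0, 0, 0], [0, 0, 0.1045]],
    [1, [0, 0, 0], [0, 0, 0.1045]],
    [1, [0, 0, 0], [0, 0, 0.1045]],
    [1, [0, 0, 0], [0, 0, 0.1045]]
  ]
}}

```text
time: 2.6
eef_pos: [0.6222, -0.0932, 0.1966]
tcp_rot: [0.952, -0.306, -0.0, 0.0]
contact_force: [0.0, -0.0, 0.2]
opening: 0.999
finger_force: 0.0
```

```bash
python3 - <<'E'
from h import *
go(.6255,-.0898,.05,-35.2)
E
```

```text
t 2.6 pos [ 0.6222 -0.0932  0.1966] tilt [-0.0011 -0.0002 -1.    ] shift mm [  0.8081  -4.7712 146.6411] turn about tool z rad -0.006780211071524114 q6 1.882597908039952 open 0.9994165680932424 F [ 0.0309 -0.0075  0.2212] ff 0.0
```

Emit:
{"name": "move_arm", "arguments": {
  "moves": [
    [1, [0.0008, -0.0048, 0], [0, 0, -0.007]],
    [1, [0, 0, 0.03], [0, 0, 0]],
    [1, [0, 0, 0.03], [0, 0, 0]],
    [1, [0, 0, 0.03], [0, 0, 0]],
    [1, [0, 0, 0.03], [0, 0, 0]],
    [1, [0, 0, 0.0165], [0, 0, 0]],
    [1, [0, 0, 0.01], [0, 0, 0]],
    [1, [0, 0, 0], [0, 0, 0]],
    [0, [0, 0, 0], [0, 0, 0]],
    [0, [0, 0, 0], [0, 0, 0]]
  ],
  "grip_force": 60
}}

```text
time: 3.43
eef_pos: [0.6281, -0.089, 0.0525]
tcp_rot: [0.954, -0.299, 0.002, 0.0]
contact_force: [-0.4, 0.1, 0.2]
opening: 0.745
finger_force: 0.0
```

Emit:
{"name": "move_arm", "arguments": {
  "moves": [
    [0, [0, 0, 0], [0, 0, 0]],
    [0, [0, 0, 0], [0, 0, 0]],
    [0, [0, 0, 0], [0, 0, 0]],
    [0, [0, 0, 0], [0, 0, 0]],
    [0, [0, 0, 0], [0, 0, 0]],
    [0, [0, 0, 0], [0, 0, 0]],
    [0, [0, 0, -0.01], [0, 0, 0]],
    [0, [0, 0, -0.02], [0, 0, 0]],
    [0, [0, 0, -0.02], [0, 0, 0]],
    [0, [0, 0, 0], [0, 0, 0]]
  ]
}}

```text
time: 4.27
eef_pos: [0.63, -0.0893, 0.1062]
tcp_rot: [0.954, -0.299, 0.004, -0.0]
contact_force: [-0.0, -0.0, 1.3]
opening: 0.002
finger_force: 0.0
```

```bash
python3 - <<'E'
from h import *
go(.6255,-.0898,.19,-35.2)
im=np.ascontiguousarray(read_camera("side")[:,:,::-1]);cv2.imwrite("pics/side1.png",im)
im=np.ascontiguousarray(read_camera("top")[:,:,::-1]);cv2.imwrite("pics/top1.png",im)
E
```

```text
t 4.27 pos [ 0.63   -0.0893  0.1062] tilt [ 0.0086 -0.0026 -1.    ] shift mm [ -2.7101   2.7328 -83.8084] turn about tool z rad 0.007300331956209178 q6 1.877751217208391 open 0.0015037005789799629 F [-0.0291 -0.0087  1.2804] ff 0.0
```

View pics/side1.png

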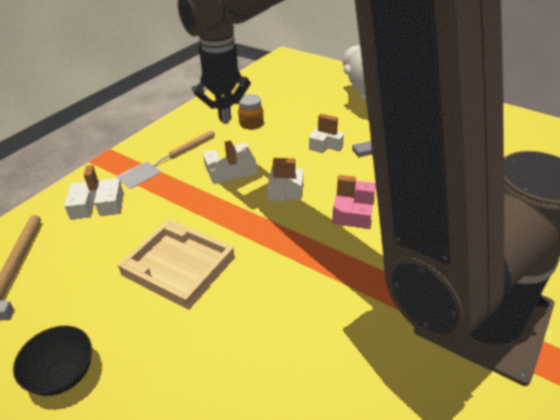

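The gripper closed on nothing (opening 0.002) and the fork is still on the table at (231,155). I'll check the TCP's projection against the image at (226,120).

```bash
python3 - <<'E'
from h import *
def proj(n,P):
    p=camera_params(n);M=cv2.Rodrigues(p["rvec"])[0];c=M@np.array(P)+p["tvec"];s=c[:2]/c[2]
    return s*(1+p["k1"]*(s@s))*p["fx"]+[p["cx"],p["cy"]]
for n in("side","top"):
    print(n,"tcp",proj(n,get_state()["eef_pos"]),"rib top",proj(n,(.6255,-.0898,.085)),"rib base",proj(n,(.6255,-.0898,.04)),"tcp path end",proj(n,(.628,-.089,.05)))
a=cv2.imread("pics/top0.png")[95:175,270:355];b=cv2.imread("pics/top1.png")[95:175,270:355];s=cv2.imread("pics/side1.png")[50:200,180:330]
cv2.imwrite("pics/cmp.png",np.hstack([cv2.resize(x,(266,266),interpolation=cv2.INTER_CUBIC) for x in(a,b,s)]))
E
```

```text
side tcp [228.0708 137.7072] rib top [229.8242 144.153 ] rib base [231.5962 160.4576] tcp path end [230.151 156.745]
top tcp [309.68   136.4393] rib top [309.9675 138.9587] rib base [309.4966 143.2198] tcp path end [309.267  141.3608]
```

View pics/cmp.png

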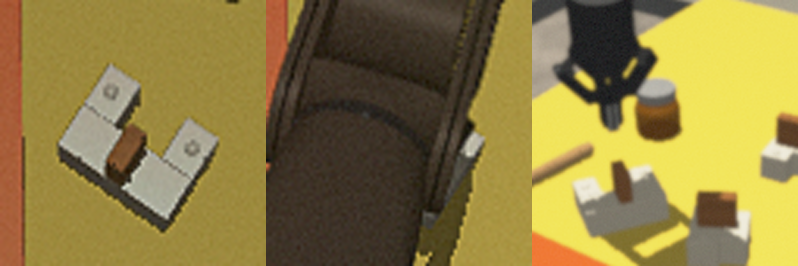

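```bash
cat >> h.py <<'E'
def proj(n,P):
    p=camera_params(n);M=cv2.Rodrigues(p["rvec"])[0];c=M@np.array(P)+p["tvec"];s=c[:2]/c[2]
    return s*(1+p["k1"]*(s@s))*p["fx"]+[p["cx"],p["cy"]]
E
python3 - <<'E'
from h import *
for n in("side","top"): print(n,proj(n,(.282,-.613,.1957)),proj(n,(.282,-.613,.24)),proj(n,(.282,-.613,.21)))
s=get_state();print(s["eef_pos"],s["time"],s["opening"])
a=cv2.imread("pics/side0.png")[0:80,400:540]
cv2.imwrite("pics/st.png",cv2.resize(a,(700,400),interpolation=cv2.INTER_CUBIC))
E
```

```text
side [463.0436  51.5148] [466.6338  34.4446] [464.1898  46.0821]
top [537.7146 270.4592] [546.1321 270.3072] [540.3741 270.4124]
[ 0.6276 -0.0887  0.1021] 4.3667 0.0009655577920582736
```

View pics/st.png

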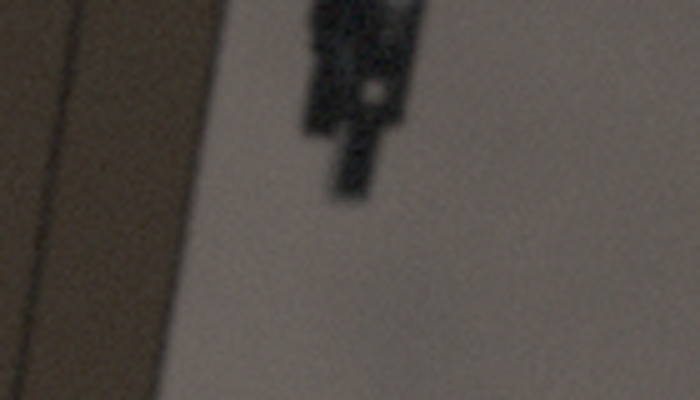

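```bash
python3 - <<'E'
from h import *
p=camera_params("side");M=cv2.Rodrigues(p["rvec"])[0];print("side cam",-M.T@p["tvec"],"fwd",M[2])
for s in(1,-1):
  for z in(.1957,.209,.24,.252): print(s,z,proj("side",(.282+s*.0178,-.613-s*.0386,z)))
for z in(.08,.1,.12,.15): print("now ray",z,px2w("side",(225.7,122.5),z))
for z in(.19,.21,.23,.25): print("start ray",z,px2w("side",(470,39),z))
for n in("side0","side1"):
    im=cv2.imread(f"pics/{n}.png");g=cv2.cvtColor(im,cv2.COLOR_BGR2GRAY)
    if n=="side1":
        for v in range(84,128,3): r=np.where(g[v,190:262]<70)[0]; print(v,(r.min()+190,r.max()+190) if len(r) else None)
E
```

```text
side cam [-0.0007  0.597   0.681 ] fwd [ 0.4391 -0.6258 -0.6447]
1 0.1957 [460.9334  45.0823]
1 0.209 [461.9534  40.1288]
1 0.24 [464.3686  28.3478]
1 0.252 [465.3176  23.6974]
-1 0.1957 [465.2658  58.312 ]
-1 0.209 [466.3805  53.1619]
-1 0.24 [469.0232  40.8963]
-1 0.252 [470.063   36.0481]
now ray 0.08 [[ 0.7005 -0.1656]]
now ray 0.1 [[ 0.6772 -0.1403]]
now ray 0.12 [[ 0.6538 -0.1149]]
now ray 0.15 [[ 0.6188 -0.0768]]
start ray 0.19 [[ 0.2961 -0.7222]]
start ray 0.21 [[ 0.284  -0.6684]]
start ray 0.23 [[ 0.2719 -0.6147]]
start ray 0.25 [[ 0.2598 -0.561 ]]
84 (np.int64(200), np.int64(248))
87 (np.int64(196), np.int64(246))
90 (np.int64(195), np.int64(245))
93 (np.int64(195), np.int64(243))
96 (np.int64(198), np.int64(241))
99 (np.int64(202), np.int64(239))
102 (np.int64(206), np.int64(237))
105 (np.int64(209), np.int64(230))
108 (np.int64(218), np.int64(229))
111 (np.int64(219), np.int64(228))
114 (np.int64(219), np.int64(229))
117 (np.int64(220), np.int64(260))
120 (np.int64(222), np.int64(261))
123 (np.int64(241), np.int64(261))
126 (np.int64(244), np.int64(258))
```

The side view puts the fingertips about 40 mm above the reported TCP at both poses, roughly the same each time. A horizontal error wouldn't explain both, so the reported z reads about 40 mm low. The first grasp closed above the rib. I'll reopen, go about 40 mm lower and watch the force.

Emit:
{"name": "move_arm", "arguments": {
  "moves": [
    [1, [-0.0025, 0.0005, 0], [0, 0, 0]],
    [1, [0, 0, 0], [0, 0, 0]],
    [1, [0, 0, 0], [0, 0, 0]],
    [1, [0, 0, 0], [0, 0, 0]],
    [1, [0, 0, 0], [0, 0, 0]],
    [1, [0, 0, 0], [0, 0, 0]],
    [1, [0, 0, 0.02], [0, 0, 0]],
    [1, [0, 0, 0.02], [0, 0, 0]],
    [1, [0, 0, 0.02], [0, 0, 0]],
    [1, [0, 0, 0], [0, 0, 0]]
  ]
}}

```text
time: 5.2
eef_pos: [0.6209, -0.0864, 0.0357]
tcp_rot: [0.954, -0.299, -0.004, 0.0]
contact_force: [-1.6, 0.3, -0.1]
opening: 1.002
finger_force: 0.0
```

```bash
python3 - <<'E'
from h import *
go(.6255,-.0898,.012,-35.2)
im=np.ascontiguousarray(read_camera("side")[:,:,::-1]);cv2.imwrite("pics/side2.png",im)
cv2.imwrite("pics/side2c.png",cv2.resize(im[70:200,170:300],(590,590),interpolation=cv2.INTER_CUBIC))
E
```

```text
t 5.2 pos [ 0.6209 -0.0864  0.0357] tilt [-0.0084  0.0026 -1.    ] shift mm [ 5.885   0.1207 23.6121] turn about tool z rad 0.007013700088363194 q6 1.8782662568017368 open 1.0017728651870785 F [-1.6464  0.3057 -0.1303] ff 0.0
```

View pics/side2c.png

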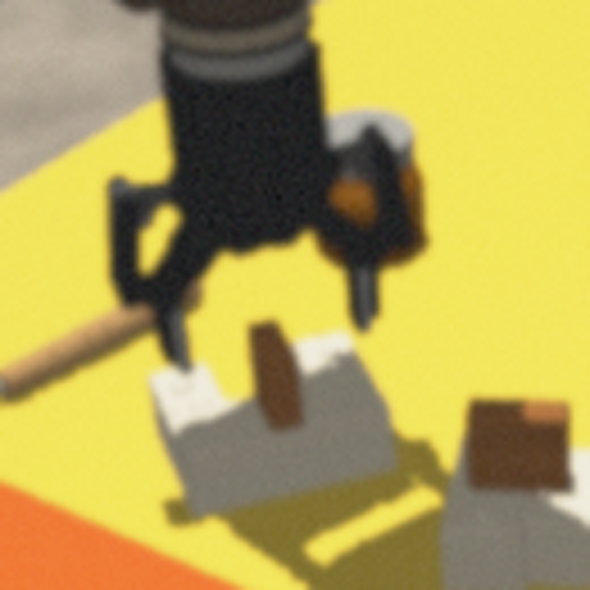

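The fingertips straddle the rib: left at about (210,150) and right at about (250,142), near rib-top height. They need to go about 22 mm lower before closing.

Emit:
{"name": "move_arm", "arguments": {
  "moves": [
    [1, [0, 0, 0.008], [0, 0, 0]],
    [1, [0, 0, 0.008], [0, 0, 0]],
    [1, [0, 0, 0.006], [0, 0, 0]],
    [1, [0, 0, 0], [0, 0, 0]],
    [0, [0, 0, 0], [0, 0, 0]],
    [0, [0, 0, 0], [0, 0, 0]],
    [0, [0, 0, 0], [0, 0, 0]],
    [0, [0, 0, 0], [0, 0, 0]],
    [0, [0, 0, 0], [0, 0, 0]],
    [0, [0, 0, 0], [0, 0, 0]]
  ]
}}

```text
time: 6.08
eef_pos: [0.6248, -0.0877, 0.0193]
tcp_rot: [0.954, -0.299, 0.0, 0.0]
contact_force: [-0.4, -0.3, -2.1]
opening: 0.201
finger_force: 58.6
```

Emit:
{"name": "move_arm", "arguments": {
  "moves": [
    [0, [0, 0, 0], [0, 0, 0]],
    [0, [0, 0, 0], [0, 0, 0]],
    [0, [0, 0, 0], [0, 0, 0]],
    [0, [0, 0, 0], [0, 0, 0]],
    [0, [0, 0, 0], [0, 0, 0]],
    [0, [0, 0, 0], [0, 0, 0]],
    [0, [0, 0, 0], [0, 0, 0]],
    [0, [0, 0, 0], [0, 0, 0]],
    [0, [0, 0, 0], [0, 0, 0]],
    [0, [0, 0, 0], [0, 0, 0]]
  ]
}}

```text
time: 6.92
eef_pos: [0.6249, -0.0876, 0.0191]
tcp_rot: [0.954, -0.299, 0.001, 0.0]
contact_force: [-0.6, 0.1, 6.1]
opening: 0.204
finger_force: 59.8
```

```bash
python3 - <<'E'
from h import *
go(.6255,-.0898,.02,-35.2)
E
```

```text
t 6.92 pos [ 0.6249 -0.0876  0.0191] tilt [ 0.0009 -0.0004 -1.    ] shift mm [ 1.7809  1.4628 -0.8885] turn about tool z rad 0.007156639243288257 q6 1.8782427486152973 open 0.2037976521951602 F [-0.5995  0.0513  6.0747] ff 59.76802468299866
```

The fork is gripped (opening 0.204, about 17 mm). Lifting.

Emit:
{"name": "move_arm", "arguments": {
  "moves": [
    [0, [0, 0, -0.008], [0, 0, 0]],
    [0, [0, 0, -0.016], [0, 0, 0]],
    [0, [0, 0, -0.02], [0, 0, 0]],
    [0, [0, 0, -0.02], [0, 0, 0]],
    [0, [0, 0, -0.02], [0, 0, 0]],
    [0, [0, 0, -0.012], [0, 0, 0]],
    [0, [0, 0, -0.004], [0, 0, 0]],
    [0, [0, 0, 0], [0, 0, 0]],
    [0, [0, 0, 0], [0, 0, 0]],
    [0, [0, 0, 0], [0, 0, 0]]
  ]
}}

```text
time: 7.75
eef_pos: [0.623, -0.0869, 0.1162]
tcp_rot: [0.954, -0.299, -0.002, -0.0]
contact_force: [0.1, -0.3, -3.9]
opening: 0.202
finger_force: 58.8
```

```bash
python3 - <<'E'
from h import *
go(.4828,.1955,.12,3.8)
E
```

```text
t 7.75 pos [ 0.623  -0.0869  0.1162] tilt [-0.0038  0.0013 -1.    ] shift mm [-276.2912 -151.9412   -2.8925] turn about tool z rad -0.6735375833393457 q6 1.878196718828446 open 0.20176769465449054 F [ 0.0615 -0.2668 -3.9112] ff 58.82220804691315
```

Emit:
{"name": "move_arm", "arguments": {
  "moves": [
    [0, [-0.012, -0.0065, 0], [0, 0, 0]],
    [0, [-0.024, -0.0132, 0], [0, 0, 0]],
    [0, [-0.028, -0.0154, 0], [0, 0, 0]],
    [0, [-0.03, -0.0165, 0], [0, 0, 0]],
    [0, [-0.03, -0.0165, 0], [0, 0, 0]],
    [0, [-0.03, -0.0165, 0], [0, 0, 0]],
    [0, [-0.03, -0.0165, 0], [0, 0, 0]],
    [0, [-0.03, -0.0165, 0], [0, 0, 0]],
    [0, [-0.028, -0.0154, 0], [0, 0, 0]],
    [0, [-0.022, -0.0121, 0], [0, 0, 0]]
  ]
}}

```text
time: 8.58
eef_pos: [0.4875, 0.1848, 0.1174]
tcp_rot: [0.954, -0.298, -0.001, 0.0]
contact_force: [1.2, 0.2, -3.8]
opening: 0.204
finger_force: 58.7
```

Emit:
{"name": "move_arm", "arguments": {
  "moves": [
    [0, [-0.012, -0.0066, 0], [0, 0, 0]],
    [0, [0, 0, 0], [0, 0, -0.06]],
    [0, [0, 0, 0], [0, 0, -0.11]],
    [0, [0, 0, 0], [0, 0, -0.11]],
    [0, [0, 0, 0], [0, 0, -0.11]],
    [0, [0, 0, 0], [0, 0, -0.11]],
    [0, [0, 0, 0], [0, 0, -0.11]],
    [0, [0, 0, 0], [0, 0, -0.0635]],
    [0, [0, 0, 0], [0, 0, 0]],
    [0, [0, 0, 0], [0, 0, 0]]
  ]
}}

```text
time: 9.42
eef_pos: [0.4832, 0.1949, 0.1177]
tcp_rot: [0.999, 0.032, -0.001, 0.0]
contact_force: [-0.0, 0.3, -3.7]
opening: 0.198
finger_force: 58.9
```

```bash
python3 - <<'E'
from h import *
go(.4828,.1955,.10,3.8)
for n in("side","top"):
    im=np.ascontiguousarray(read_camera(n)[:,:,::-1]);cv2.imwrite(f"pics/{n}3.png",im)
E
```

```text
t 9.42 pos [0.4832 0.1949 0.1177] tilt [-0.0017 -0.0001 -1.    ] shift mm [-0.3657 -0.6184 17.7259] turn about tool z rad -0.0014685921370400363 q6 1.694249998695261 open 0.1980177096988305 F [-0.003   0.342  -3.7408] ff 58.86569380760193
```

Emit:
{"name": "move_arm", "arguments": {
  "moves": [
    [0, [0, -0.0005, 0.01], [0, 0, 0]],
    [0, [0, 0, 0.014], [0, 0, 0]],
    [0, [0, 0, 0.014], [0, 0, 0]],
    [0, [0, 0, 0.01], [0, 0, 0]],
    [0, [0, 0, 0.004], [0, 0, 0]],
    [0, [0, 0, 0], [0, 0, 0]],
    [0, [0, 0, 0], [0, 0, 0]],
    [0, [0, 0, 0], [0, 0, 0]],
    [0, [0, 0, 0], [0, 0, 0]],
    [0, [0, 0, 0], [0, 0, 0]]
  ]
}}

```text
time: 10.35
eef_pos: [0.485, 0.1953, 0.0674]
tcp_rot: [0.999, 0.033, 0.001, -0.0]
contact_force: [0.3, -0.3, -4.3]
opening: 0.2
finger_force: 58.8
```

```bash
python3 - <<'E'
from h import *
go(.4828,.1955,.04,3.8)
c=[]
for n,(x,y,w,h) in(("side",(100,150,160,160)),("top",(150,120,110,110))):
    im=np.ascontiguousarray(read_camera(n)[:,:,::-1]);cv2.imwrite(f"pics/{n}4.png",im)
    s=400/w
    v=cv2.resize(im[y:y+h,x:x+w],(400,400),interpolation=cv2.INTER_CUBIC)
    # expected fork top outline with underside at reported z-.0191
    z=get_state()["eef_pos"][2]-.0191
    a=np.radians(3.8);A=np.array([[np.cos(a),-np.sin(a)],[np.sin(a),np.cos(a)]])
    for zz,col in((z+.04,(0,0,255)),(z,(255,0,0))):
      P=[proj(n,[*(A@np.array(q)+[.5285,.1985]-A@[.024,0]),zz]) for q in((.04,.055),(.04,.023),(0,.023),(0,-.023),(.04,-.023),(.04,-.055),(-.04,-.055),(-.04,.055))]
      for p in P: cv2.circle(v,tuple(int(i) for i in (p-[x,y])*s),3,col,1)
    c.append(v)
cv2.imwrite("pics/v4.png",np.hstack(c))
E
```

```text
t 10.35 pos [0.485  0.1953 0.0674] tilt [ 0.0017  0.0003 -1.    ] shift mm [-2.1835 -0.3217 27.4007] turn about tool z rad -4.033776615249129e-05 q6 1.6931815512636421 open 0.20047800318657713 F [ 0.3047 -0.3349 -4.344 ] ff 58.772127628326416
```

View pics/v4.png

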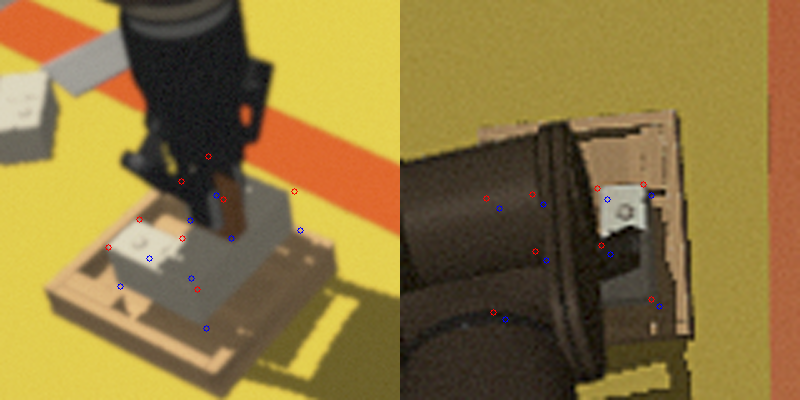

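The overlay shows the fork over its seat. Its arm-end corners in the top view, at crop (603,185) and (645,185), match the prediction within about 1 px. I'll lower it with force checks.

Emit:
{"name": "move_arm", "arguments": {
  "moves": [
    [0, [0, 0, 0.008], [0, 0, 0]],
    [0, [0, 0, 0.01], [0, 0, 0]],
    [0, [0, 0, 0.008], [0, 0, 0]],
    [0, [0, 0, 0.005], [0, 0, 0]],
    [0, [0, 0, 0.003], [0, 0, 0]],
    [0, [0, 0, 0], [0, 0, 0]],
    [0, [0, 0, 0], [0, 0, 0]],
    [0, [0, 0, 0], [0, 0, 0]],
    [0, [0, 0, 0], [0, 0, 0]],
    [0, [0, 0, 0], [0, 0, 0]]
  ]
}}

```text
time: 11.28
eef_pos: [0.4847, 0.1953, 0.0331]
tcp_rot: [0.999, 0.033, 0.001, -0.0]
contact_force: [-0.5, 0.0, -3.5]
opening: 0.203
finger_force: 58.9
```

```bash
python3 - <<'E'
from h import *
go(.4828,.1955,.027,3.8)
E
```

```text
t 11.28 pos [0.4847 0.1953 0.0331] tilt [ 0.0011  0.0002 -1.    ] shift mm [-1.9329 -0.3616  6.0529] turn about tool z rad -4.538945878013133e-05 q6 1.6931261250265361 open 0.20299082005184427 F [-0.4848  0.0199 -3.4643] ff 58.878613114356995
```

Emit:
{"name": "move_arm", "arguments": {
  "moves": [
    [0, [-0.001, 0, 0.001], [0, 0, 0]],
    [0, [0, 0, 0.001], [0, 0, 0]],
    [0, [0, 0, 0.001], [0, 0, 0]],
    [0, [0, 0, 0.001], [0, 0, 0]],
    [0, [0, 0, 0], [0, 0, 0]],
    [0, [0, 0, 0], [0, 0, 0]],
    [0, [0, 0, 0], [0, 0, 0]],
    [0, [0, 0, 0], [0, 0, 0]],
    [0, [0, 0, 0], [0, 0, 0]],
    [0, [0, 0, 0], [0, 0, 0]]
  ]
}}

```text
time: 12.12
eef_pos: [0.4834, 0.1951, 0.0286]
tcp_rot: [0.999, 0.033, 0.0, -0.0]
contact_force: [-0.6, -0.4, -4.2]
opening: 0.204
finger_force: 58.9
```

Emit:
{"name": "move_arm", "arguments": {
  "moves": [
    [0, [0, 0, 0.001], [0, 0, 0]],
    [0, [0, 0, 0], [0, 0, 0]],
    [0, [0, 0, 0.001], [0, 0, 0]],
    [0, [0, 0, 0], [0, 0, 0]],
    [0, [0, 0, 0], [0, 0, 0]],
    [0, [0, 0, 0], [0, 0, 0]],
    [0, [0, 0, 0], [0, 0, 0]],
    [0, [0, 0, 0], [0, 0, 0]],
    [0, [0, 0, 0], [0, 0, 0]],
    [0, [0, 0, 0], [0, 0, 0]]
  ]
}}

```text
time: 12.95
eef_pos: [0.4835, 0.1952, 0.0271]
tcp_rot: [0.999, 0.033, 0.0, -0.0]
contact_force: [-3.6, -0.2, 4.6]
opening: 0.201
finger_force: 60.0
```

Contact came at z = 0.027, as expected (0.019 + 0.008). Releasing and rising.

Emit:
{"name": "move_arm", "arguments": {
  "moves": [
    [1, [0, 0, 0], [0, 0, 0]],
    [1, [0, 0, 0], [0, 0, 0]],
    [1, [0, 0, 0], [0, 0, 0]],
    [1, [0, 0, 0], [0, 0, 0]],
    [1, [0, 0, 0], [0, 0, 0]],
    [1, [0, 0, 0], [0, 0, 0]],
    [1, [0, 0, -0.015], [0, 0, 0]],
    [1, [0, 0, -0.03], [0, 0, 0]],
    [1, [0, 0, -0.03], [0, 0, 0]],
    [1, [0, 0, -0.03], [0, 0, 0]]
  ]
}}

```text
time: 13.78
eef_pos: [0.4828, 0.195, 0.1322]
tcp_rot: [0.999, 0.033, -0.001, 0.0]
contact_force: [-0.0, -0.0, 0.3]
opening: 0.998
finger_force: 0.0
```

```bash
python3 - <<'E'
from h import *
go(.4998,-.3160,.13,5.15)
im=np.ascontiguousarray(read_camera("side")[:,:,::-1]);cv2.imwrite("pics/side5.png",im)
E
```

```text
t 13.78 pos [0.4828 0.195  0.1322] tilt [-0.0011 -0.0002 -1.    ] shift mm [-16.8703 510.9987   2.3151] turn about tool z rad -0.02363641189925335 q6 1.6933464201811166 open 0.9980796866255323 F [-0.0298 -0.0351  0.2503] ff 0.0
```

Emit:
{"name": "move_arm", "arguments": {
  "moves": [
    [1, [-0.0004, 0.015, 0], [0, 0, 0]],
    [1, [-0.001, 0.03, 0], [0, 0, 0]],
    [1, [-0.0013, 0.038, 0], [0, 0, 0]],
    [1, [-0.0013, 0.038, 0], [0, 0, 0]],
    [1, [-0.0013, 0.038, 0], [0, 0, 0]],
    [1, [-0.0013, 0.038, 0], [0, 0, 0]],
    [1, [-0.0013, 0.038, 0], [0, 0, 0]],
    [1, [-0.0013, 0.038, 0], [0, 0, 0]],
    [1, [-0.0013, 0.038, 0], [0, 0, 0]],
    [1, [-0.0013, 0.038, 0], [0, 0, 0]]
  ]
}}

```text
time: 14.67
eef_pos: [0.4944, -0.1559, 0.1315]
tcp_rot: [0.999, 0.033, 0.0, 0.0]
contact_force: [0.4, -0.1, 0.3]
opening: 1.002
finger_force: 0.0
```

Emit:
{"name": "move_arm", "arguments": {
  "moves": [
    [1, [-0.0013, 0.038, 0], [0, 0, 0]],
    [1, [-0.0013, 0.038, 0], [0, 0, 0]],
    [1, [-0.0013, 0.038, 0], [0, 0, 0]],
    [1, [-0.001, 0.03, 0], [0, 0, 0]],
    [1, [-0.0005, 0.018, 0], [0, 0, -0.0236]],
    [1, [0, 0, 0], [0, 0, 0]],
    [1, [0, 0, 0], [0, 0, 0]],
    [1, [0, 0, 0], [0, 0, 0]],
    [1, [0, 0, 0], [0, 0, 0]],
    [1, [0, 0, 0], [0, 0, 0]]
  ]
}}

```text
time: 15.5
eef_pos: [0.5001, -0.3146, 0.1314]
tcp_rot: [0.999, 0.046, -0.0, -0.0]
contact_force: [0.2, -0.2, -0.7]
opening: 1.002
finger_force: 0.0
```

```bash
python3 - <<'E'
from h import *
go(.4998,-.3160,.020,5.15)
c=[]
im=np.ascontiguousarray(read_camera("top")[:,:,::-1]);cv2.imwrite("pics/top6.png",im)
# check fork seat in top view
w,b=masks(im)
P=pts(w,165,142,75,80,.048); print(len(P), cv2.minAreaRect(P))
a=np.radians(3.8);print("expected", .5285-.024*np.cos(a),.1985-.024*np.sin(a))
t=pts(w,377,172,40,36,.04);print(len(t))
E
```

```text
t 15.5 pos [ 0.5001 -0.3146  0.1314] tilt [-0.0002  0.0003 -1.    ] shift mm [ -0.4139   1.4187 111.4432] turn about tool z rad 0.0014039443519651786 q6 0.7462453894947522 open 1.001920189340927 F [ 0.2239 -0.2362 -0.6781] ff 0.0
842 ((0.5042123198509216, 0.20391958951950073), (0.08323153108358383, 0.12305287271738052), 3.9891066551208496)
expected 0.5045527647609908 0.19690942639040002Traceback (most recent call last):
  File "<stdin>", line 9, in <module>
  File "h.py", line 17, in pts
    o=cv2.findNonZero(m[y:y+h,x:x+w])[:,0]+[x,y]; return (px2w("top",o,z)).astype(np.float32)
      ~~~~~~~~~~~~~~~~~~~~~~~~~~~~~~~^^^^^
TypeError: 'NoneType' object is not subscriptable
```

Emit:
{"name": "move_arm", "arguments": {
  "moves": [
    [1, [-0.0004, 0.0014, 0.012], [0, 0, 0]],
    [1, [0, 0, 0.024], [0, 0, 0]],
    [1, [0, 0, 0.025], [0, 0, 0]],
    [1, [0, 0, 0.022], [0, 0, 0]],
    [1, [0, 0, 0.014], [0, 0, 0]],
    [1, [0, 0, 0.008], [0, 0, 0]],
    [1, [0, 0, 0.004], [0, 0, 0]],
    [1, [0, 0, 0], [0, 0, 0]],
    [1, [0, 0, 0], [0, 0, 0]],
    [1, [0, 0, 0], [0, 0, 0]]
  ]
}}

```text
time: 16.38
eef_pos: [0.5006, -0.3181, 0.0239]
tcp_rot: [0.999, 0.045, 0.001, 0.001]
contact_force: [-0.2, 0.2, 0.1]
opening: 0.999
finger_force: 0.0
```

```bash
python3 - <<'E'
from h import *
go(.4998,-.3160,.021,5.15)
im=cv2.imread("pics/top6.png"); w,b=masks(im); w=w[142:222,165:240]
n,l,st,_=cv2.connectedComponentsWithStats(w)
print(st[1:][st[1:,4]>8])
m=np.isin(l,[i for i in range(1,n) if st[i,4]>60]).astype(np.uint8)*255
o=np.zeros(im.shape[:2],np.uint8);o[142:222,165:240]=m
print("fork",cv2.minAreaRect(pts(o,165,142,75,80,.048)))
E
```

```text
t 16.38 pos [ 0.5006 -0.3181  0.0239] tilt [ 0.0019 -0.0017 -1.    ] shift mm [-0.5971 -2.1349  2.8958] turn about tool z rad 0.00010847953093725524 q6 0.7437963763024866 open 0.9992709363266635 F [-0.2195  0.2205  0.1086] ff 0.0
[[ 37  32  19  31 444]
 [ 13  34  19  31 396]]
fork ((0.5064438581466675, 0.19741584360599518), (0.07886996120214462, 0.10880707949399948), 3.254875659942627)
```

The fork is seated within 2 mm. Closing on the T's rib.

Emit:
{"name": "move_arm", "arguments": {
  "moves": [
    [1, [0, -0.001, 0.002], [0, 0, 0]],
    [1, [0, 0, 0], [0, 0, 0]],
    [0, [0, 0, 0], [0, 0, 0]],
    [0, [0, 0, 0], [0, 0, 0]],
    [0, [0, 0, 0], [0, 0, 0]],
    [0, [0, 0, 0], [0, 0, 0]],
    [0, [0, 0, 0], [0, 0, 0]],
    [0, [0, 0, 0], [0, 0, 0]],
    [0, [0, 0, 0], [0, 0, 0]],
    [0, [0, 0, 0], [0, 0, 0]]
  ]
}}

```text
time: 17.22
eef_pos: [0.4997, -0.3165, 0.0207]
tcp_rot: [0.999, 0.045, 0.0, 0.0]
contact_force: [-0.7, -0.5, 0.7]
opening: 0.203
finger_force: 60.5
```

Emit:
{"name": "move_arm", "arguments": {
  "moves": [
    [0, [0, 0, 0], [0, 0, 0]],
    [0, [0, 0, 0], [0, 0, 0]],
    [0, [0, 0, 0], [0, 0, 0]],
    [0, [0, 0, 0], [0, 0, 0]],
    [0, [0, 0, 0], [0, 0, 0]],
    [0, [0, 0, 0], [0, 0, 0]],
    [0, [0, 0, 0], [0, 0, 0]],
    [0, [0, 0, 0], [0, 0, 0]],
    [0, [0, 0, 0], [0, 0, 0]],
    [0, [0, 0, 0], [0, 0, 0]]
  ]
}}

```text
time: 18.05
eef_pos: [0.4997, -0.3165, 0.0207]
tcp_rot: [0.999, 0.045, 0.0, 0.0]
contact_force: [-0.5, -1.5, 1.1]
opening: 0.199
finger_force: 60.5
```

```bash
python3 - <<'E'
from h import *
go(.4998,-.3160,.021,5.15)
E
```

```text
t 18.05 pos [ 0.4997 -0.3165  0.0207] tilt [ 0.0001 -0.0003 -1.    ] shift mm [ 0.1873 -0.4908 -0.333 ] turn about tool z rad 1.0230977174162308e-05 q6 0.7449865797510429 open 0.19882616391457844 F [-0.481  -1.5442  1.0646] ff 60.5113685131073
```

Emit:
{"name": "move_arm", "arguments": {
  "moves": [
    [0, [0, 0, -0.008], [0, 0, 0]],
    [0, [0, 0, -0.018], [0, 0, 0]],
    [0, [0, 0, -0.024], [0, 0, 0]],
    [0, [0, 0, -0.024], [0, 0, 0]],
    [0, [0, 0, -0.024], [0, 0, 0]],
    [0, [0, 0, -0.014], [0, 0, 0]],
    [0, [0, 0, -0.008], [0, 0, 0]],
    [0, [0, 0, 0], [0, 0, 0]],
    [0, [0, 0, 0], [0, 0, 0]],
    [0, [0, 0, 0], [0, 0, 0]]
  ]
}}

```text
time: 18.88
eef_pos: [0.4986, -0.3153, 0.1385]
tcp_rot: [0.999, 0.045, -0.001, -0.001]
contact_force: [-0.2, 0.4, -3.3]
opening: 0.201
finger_force: 60.2
```

```bash
python3 - <<'E'
from h import *
go(.5592,.2005,.14,3.8)
E
```

```text
t 18.88 pos [ 0.4986 -0.3153  0.1385] tilt [-0.0027  0.0026 -1.    ] shift mm [ 106.6695 -508.3049   -0.3824] turn about tool z rad 0.023653536507073903 q6 0.7449458985131528 open 0.20091869427599687 F [-0.2193  0.4102 -3.3357] ff 60.207728147506714
```

Emit:
{"name": "move_arm", "arguments": {
  "moves": [
    [0, [0.0031, -0.015, 0], [0, 0, 0]],
    [0, [0.0062, -0.03, 0], [0, 0, 0]],
    [0, [0.0079, -0.038, 0], [0, 0, 0]],
    [0, [0.0079, -0.038, 0], [0, 0, 0]],
    [0, [0.0079, -0.038, 0], [0, 0, 0]],
    [0, [0.0079, -0.038, 0], [0, 0, 0]],
    [0, [0.0079, -0.038, 0], [0, 0, 0]],
    [0, [0.0079, -0.038, 0], [0, 0, 0]],
    [0, [0.0079, -0.038, 0], [0, 0, 0]],
    [0, [0.0079, -0.038, 0], [0, 0, 0]]
  ]
}}

```text
time: 19.72
eef_pos: [0.539, 0.0406, 0.1391]
tcp_rot: [0.999, 0.045, -0.001, -0.0]
contact_force: [0.5, -1.2, -3.1]
opening: 0.201
finger_force: 60.1
```

Emit:
{"name": "move_arm", "arguments": {
  "moves": [
    [0, [0.0079, -0.038, 0], [0, 0, 0]],
    [0, [0.0079, -0.038, 0], [0, 0, 0]],
    [0, [0.0079, -0.038, 0], [0, 0, 0]],
    [0, [0.0062, -0.03, 0], [0, 0, 0]],
    [0, [0.0033, -0.0165, 0], [0, 0, 0.0236]],
    [0, [0, 0, 0], [0, 0, 0]],
    [0, [0, 0, 0], [0, 0, 0]],
    [0, [0, 0, 0], [0, 0, 0]],
    [0, [0, 0, 0], [0, 0, 0]],
    [0, [0, 0, 0], [0, 0, 0]]
  ]
}}

```text
time: 20.55
eef_pos: [0.559, 0.1995, 0.1403]
tcp_rot: [0.999, 0.032, -0.0, 0.0]
contact_force: [-0.2, -0.4, -2.4]
opening: 0.204
finger_force: 60.1
```

```bash
python3 - <<'E'
from h import *
go(.5592,.2005,.03,3.8)
E
```

```text
t 20.55 pos [0.559  0.1995 0.1403] tilt [-0.0006 -0.0002 -1.    ] shift mm [  0.355   -1.0254 110.2566] turn about tool z rad -0.001487543859472211 q6 1.6780118754391717 open 0.20372364934631326 F [-0.2363 -0.4232 -2.4078] ff 60.10895490646362
```

Emit:
{"name": "move_arm", "arguments": {
  "moves": [
    [0, [0.0003, -0.001, 0.01], [0, 0, 0]],
    [0, [0, 0, 0.017], [0, 0, 0]],
    [0, [0, 0, 0.017], [0, 0, 0]],
    [0, [0, 0, 0.014], [0, 0, 0]],
    [0, [0, 0, 0.005], [0, 0, 0]],
    [0, [0, 0, 0.002], [0, 0, 0]],
    [0, [0, 0, 0], [0, 0, 0]],
    [0, [0, 0, 0], [0, 0, 0]],
    [0, [0, 0, 0], [0, 0, 0]],
    [0, [0, 0, 0], [0, 0, 0]]
  ]
}}

```text
time: 21.38
eef_pos: [0.5602, 0.2017, 0.0767]
tcp_rot: [0.999, 0.033, 0.001, -0.0]
contact_force: [-0.4, -0.3, -2.0]
opening: 0.202
finger_force: 60.1
```

```bash
python3 - <<'E'
from h import *
go(.5592,.2005,.035,3.8)
# side view: predicted vs. seen edge of the T (white top face blob)
im=np.ascontiguousarray(read_camera("side")[:,:,::-1]);cv2.imwrite("pics/side7.png",im)
hs=cv2.cvtColor(im,cv2.COLOR_BGR2HSV);w=cv2.inRange(hs,(0,0,150),(180,80,255))
z=get_state()["eef_pos"][2]-.0207+.04
a=np.radians(3.8);A=np.array([[np.cos(a),-np.sin(a)],[np.sin(a),np.cos(a)]])
for nm,o,zz,cs in(("T",.045,z,((.02,.04),(-.02,.04),(-.02,.015),(-.054,.015),(-.054,-.015),(.02,-.04))),("F",-.0225,.048,((.04,.055),(.04,.023),(-.04,.055),(-.04,-.055)))):
    for q in cs: print(nm,q,proj("side",[*(A@(np.array(q)+[o,0])+[.5285,.1985]),zz]))
c=[x for x in cv2.findContours(w[150:300,100:260],cv2.RETR_EXTERNAL,cv2.CHAIN_APPROX_NONE)[0] if cv2.contourArea(x)>25]
for x in c: print(cv2.contourArea(x),(cv2.approxPolyDP(x,1.5,True)[:,0]+[100,150]).tolist())
E
```

```text
t 21.38 pos [0.5602 0.2017 0.0767] tilt [ 0.0021  0.0004 -1.    ] shift mm [-1.1922  1.1655 41.7261] turn about tool z rad -4.580014535909802e-07 q6 1.679845467432826 open 0.201747113133361 F [-0.3612 -0.2959 -2.034 ] ff 60.080498456954956
T (0.02, 0.04) [128.1727 231.1901]
T (-0.02, 0.04) [144.6326 238.8008]
T (-0.02, 0.015) [154.1568 230.2961]
T (-0.054, 0.015) [168.6054 236.7348]
T (-0.054, -0.015) [179.482  226.6195]
T (0.02, -0.04) [157.8501 205.9203]
F (0.04, 0.055) [147.5843 264.3648]
F (0.04, 0.023) [159.3754 253.1927]
F (-0.04, 0.055) [182.0325 281.1648]
F (-0.04, -0.055) [219.3657 242.0787]
101.5 [[153, 266], [179, 280], [184, 278], [180, 274]]
104.5 [[181, 257], [176, 266], [185, 268], [190, 260]]
63.0 [[195, 235], [202, 247], [208, 239]]
77.5 [[142, 220], [130, 229], [129, 233], [135, 235]]
318.5 [[119, 175], [114, 179], [100, 181], [100, 202], [113, 200], [110, 194], [117, 189]]
```

The T's corner shows at (129,231) against a predicted (128,231), so it is well aligned. Lowering.

Emit:
{"name": "move_arm", "arguments": {
  "moves": [
    [0, [-0.0005, 0.0005, 0.008], [0, 0, 0]],
    [0, [0, 0, 0.01], [0, 0, 0]],
    [0, [0, 0, 0.01], [0, 0, 0]],
    [0, [0, 0, 0.008], [0, 0, 0]],
    [0, [0, 0, 0.004], [0, 0, 0]],
    [0, [0, 0, 0.002], [0, 0, 0]],
    [0, [0, 0, 0], [0, 0, 0]],
    [0, [0, 0, 0], [0, 0, 0]],
    [0, [0, 0, 0], [0, 0, 0]],
    [0, [0, 0, 0], [0, 0, 0]]
  ]
}}

```text
time: 22.27
eef_pos: [0.5595, 0.2012, 0.0342]
tcp_rot: [0.999, 0.033, 0.001, -0.0]
contact_force: [-0.1, -0.1, -2.3]
opening: 0.201
finger_force: 60.1
```

Emit:
{"name": "move_arm", "arguments": {
  "moves": [
    [0, [0, 0, 0.001], [0, 0, 0]],
    [0, [0, 0, 0.001], [0, 0, 0]],
    [0, [0, 0, 0.001], [0, 0, 0]],
    [0, [0, 0, 0.001], [0, 0, 0]],
    [0, [0, 0, 0], [0, 0, 0]],
    [0, [0, 0, 0], [0, 0, 0]],
    [0, [0, 0, 0], [0, 0, 0]],
    [0, [0, 0, 0], [0, 0, 0]],
    [0, [0, 0, 0], [0, 0, 0]],
    [0, [0, 0, 0], [0, 0, 0]]
  ]
}}

```text
time: 23.1
eef_pos: [0.559, 0.2011, 0.0296]
tcp_rot: [0.999, 0.033, 0.0, -0.0]
contact_force: [0.1, -0.2, -1.9]
opening: 0.201
finger_force: 60.1
```

Emit:
{"name": "move_arm", "arguments": {
  "moves": [
    [0, [0, 0, 0.001], [0, 0, 0]],
    [0, [0, 0, 0], [0, 0, 0]],
    [0, [0, 0, 0.0005], [0, 0, 0]],
    [0, [0, 0, 0], [0, 0, 0]],
    [0, [0, 0, 0], [0, 0, 0]],
    [0, [0, 0, 0], [0, 0, 0]],
    [0, [0, 0, 0], [0, 0, 0]],
    [0, [0, 0, 0], [0, 0, 0]],
    [0, [0, 0, 0], [0, 0, 0]],
    [0, [0, 0, 0], [0, 0, 0]]
  ]
}}

```text
time: 23.93
eef_pos: [0.5592, 0.2011, 0.0286]
tcp_rot: [0.999, 0.033, 0.0, 0.0]
contact_force: [-2.6, -1.8, 6.1]
opening: 0.202
finger_force: 61.2
```

Contact at the expected height. Releasing, rising and moving clear to check.

Emit:
{"name": "move_arm", "arguments": {
  "moves": [
    [1, [0, 0, 0], [0, 0, 0]],
    [1, [0, 0, 0], [0, 0, 0]],
    [1, [0, 0, 0], [0, 0, 0]],
    [1, [0, 0, 0], [0, 0, 0]],
    [1, [0, 0, 0], [0, 0, 0]],
    [1, [0, 0, 0], [0, 0, 0]],
    [1, [0, 0, -0.015], [0, 0, 0]],
    [1, [0, 0, -0.03], [0, 0, 0]],
    [1, [0, 0, -0.03], [0, 0, 0]],
    [1, [0, 0, -0.03], [0, 0, 0]]
  ]
}}

```text
time: 24.77
eef_pos: [0.5585, 0.201, 0.1337]
tcp_rot: [0.999, 0.033, -0.001, 0.0]
contact_force: [0.4, 1.4, -1.0]
opening: 0.998
finger_force: 0.0
```

Emit:
{"name": "move_arm", "arguments": {
  "moves": [
    [1, [0, 0.01, -0.01], [0, 0, 0]],
    [1, [0, 0.025, 0], [0, 0, 0]],
    [1, [0, 0.038, 0], [0, 0, 0]],
    [1, [0, 0.038, 0], [0, 0, 0]],
    [1, [0, 0.038, 0], [0, 0, 0]],
    [1, [0, 0.038, 0], [0, 0, 0]],
    [1, [0, 0.038, 0], [0, 0, 0]],
    [1, [0, 0.038, 0], [0, 0, 0]],
    [1, [0, 0.038, 0], [0, 0, 0]],
    [1, [0, 0.02, 0], [0, 0, 0]]
  ]
}}

```text
time: 25.6
eef_pos: [0.5796, -0.1236, 0.1422]
tcp_rot: [0.999, 0.032, -0.0, 0.001]
contact_force: [0.2, 0.7, 0.0]
opening: 0.999
finger_force: 0.0
```

```bash
python3 - <<'E'
from h import *
im=np.ascontiguousarray(read_camera("top")[:,:,::-1]);cv2.imwrite("pics/top8.png",im)
im2=np.ascontiguousarray(read_camera("side")[:,:,::-1]);cv2.imwrite("pics/side8.png",im2)
a=np.radians(3.8);A=np.array([[np.cos(a),-np.sin(a)],[np.sin(a),np.cos(a)]])
w,b=masks(im)
n,l,st,_=cv2.connectedComponentsWithStats(w[142:222,165:240])
for i in range(1,n):
    if st[i,4]>25:
        v,u=np.where(l==i);q=(px2w("top",np.c_[u+165,v+142],.048)-[.5285,.1985])@A
        print("white",st[i,4],"x",q[:,0].min(),q[:,0].max(),"y",q[:,1].min(),q[:,1].max(), cv2.minAreaRect(q.astype(np.float32))[2])
hs=cv2.cvtColor(im2,cv2.COLOR_BGR2HSV);w=cv2.inRange(hs,(0,0,150),(180,80,255))
for nm,o,zz,cs in(("T",.045,.048,((.02,.04),(-.02,.04),(.02,-.04))),("F",-.0225,.048,((.04,.055),(-.04,.055),(-.04,-.055)))):
    for q in cs: print(nm,q,proj("side",[*(A@(np.array(q)+[o,0])+[.5285,.1985]),zz]))
for x in cv2.findContours(w[200:300,110:245],cv2.RETR_EXTERNAL,cv2.CHAIN_APPROX_NONE)[0]:
    if cv2.contourArea(x)>25: print(cv2.contourArea(x),(cv2.approxPolyDP(x,1.5,True)[:,0]+[110,200]).tolist())
s=get_state();print(s["time"],s["eef_pos"],s["contact_force"])
E
```

```text
white 254 x -0.008262484772043388 0.06423223207889509 y -0.03832646071505361 0.016735171142701025 69.93370819091797
white 120 x 0.025793821457267288 0.06451675591879423 y 0.01815712078664665 0.040705358505201863 1.197977900505066
white 439 x -0.06180138653531438 0.016801518710036396 y -0.05438056193128098 -0.007476029557840725 88.73016357421875
white 394 x -0.06124664259627847 0.017420847040008756 y 0.01035396352235325 0.054845861806040404 1.1690083742141724
T (0.02, 0.04) [134.0838 249.89  ]
T (-0.02, 0.04) [150.0995 257.5902]
T (0.02, -0.04) [162.4543 224.4629]
F (0.04, 0.055) [147.5843 264.3648]
F (-0.04, 0.055) [182.0325 281.1648]
F (-0.04, -0.055) [219.3657 242.0787]
748.0 [[146, 265], [181, 281], [197, 263], [183, 256], [173, 260], [159, 253]]
399.0 [[135, 253], [149, 258], [159, 250], [172, 256], [180, 247], [174, 242], [174, 246], [168, 250], [146, 239], [135, 249]]
397.0 [[170, 230], [172, 236], [177, 235], [177, 239], [184, 233], [196, 238], [199, 241], [203, 257], [218, 245], [218, 242], [189, 229], [184, 229], [178, 234], [175, 230]]
25.7 [ 0.5797 -0.123   0.1422] [-0.1096  0.3888 -1.0197]
```

Both views agree. The fork spans tray x −62..17 and y ±55. The T's bar spans x 25..64 and y ±40, with its stem in the slot. The tops lie at z = 48 mm, so both are flat. Handing in.

```bash
python3 -c "
from plant import *
print(sign_off())"
```

```text
the job is handed in; nothing more can be done
None
```

Both sections are in the tray, fork in the wide end and then the T with its stem in the fork's slot; both camera views show them flat and released within about 2 mm of their seats, and I handed in at about 26 s, after one missed first grasp that moved nothing.

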